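# Tube rotator to shaker: turn the disc, unclip a tube, snap it into the shaker's clips

## Robot

A 6-joint arm with a two-finger parallel gripper is mounted at the origin on the work surface. World frame = base frame: x ahead of the robot, y to its left, z up, the work surface at z = 0. Lengths are in m, angles in rad, forces in N, time in s.
With the tool pointing down it reaches from about 0.3 to 0.85 m from the base axis. Payload 4.2 kg.
Tool frame: the origin (TCP) lies where the fingers leave the gripper's body, on its centre line; the fingertips stand 78 mm ahead of it and the grasp point (between the pads) lies 60 mm ahead of it; y points along the fingers, z is the direction in which the jaws open and shut, and the axes are right-handed (so a half turn about y gives the same grasp; the last joint's range is limited). The gripper opens to 91 mm and grips with 3 to 60 N. Pads are 32 mm wide; open, the fingers measure 118 mm over their backs; the gripper's body (76 mm by 178 mm) begins 60 mm behind the grasp point.
Start: joints at [1.083, 0.32, 1.565, -0, 1.257, -0.02], TCP at [0.259, 0.513, 0.292] pointing down, gripper open.
Joint ranges: [-3.11, 3.11], [-0.84, 2.01], [0.21, 2.61], [-1.34, 4.49], [0.05, 2.63], [-2.56, 2.56]. Speed limits (rad/s): [2.57, 2.57, 3.14, 3.14, 3.14, 3.14].

## Interface

Orientations are given as [roll, pitch, yaw] about the fixed x, y, z axes, in that order (R = Rz(yaw) Ry(pitch) Rx(roll)).
In Python, from bench import r gives the robot as it stands. The module is installed in compiled form; this text tells all that it offers.
- The arm moves only by the tool send_rows, never from a script. Its argument "commands" is text: rows parted by semicolons, each of 6 numbers parted by spaces: the shift along the tool's x, y, z in mm, then the turn, a rotation vector about the tool's x, y, z in degrees. In form: tx ty tz wx wy wz; .... A call has 1 to 20 rows; each row is the pose to reach, as a shift and turn from the pose measured when the call began, along the tool's axes at that moment; what a row does not reach only later rows make up. A row lasts 1/8 s, in which the tool goes at most 62.5 mm and 10.7 degrees, less where a joint would pass 70% of its speed; a pose out of reach is approached as far as the arm can. A call with a gripper value outside its range is refused whole. "fingers" is the opening, from 0 (shut) to 1 (fully open), set as the call begins (left out, the last holds). The fingers move at their own pace and stop on an object; "squeeze" is the grip in N (left out, the last holds). Time passes only in rows, so rows that repeat a pose let the fingers close. It gives the time, the measured TCP pose, the force and the opening at its end, in the units of the state.
- r.get_state(): the state, without advancing time (a new reading comes with each control period).
- r.camera(name): name is "scene" or "top" or "wrist"; returns a dict with "color" (420x560x3 uint8, blue, green, red), "z_map" (420x560 float32, m along the optical axis (not along the pixel's ray), 0 where there is no reading), "camera_matrix" (3x3 intrinsics, pixels), "R" (3x3) and "t" (3): a world point X has camera coordinates R X + t; the wrist camera has in their place "mount" (4x4, takes a point from camera to tool coordinates, whose origin is the TCP and whose axes are the tool frame's). Camera axes: x right, y down, z forward; pixel columns grow to the right and rows downward; lengths in m; the calibration is good to about 2 mm. A picture is of the moment at which its call begins: read the wrist's pose just before it.
- r.job_done(): hands the job in, once; it reports no verdict.
The state is a dict: "time": time; "q": joint angles; "joint_vel": joint speeds; "tau": joint torques, N m; "position": TCP position; "tcp_rot": TCP orientation; "wrist_force": force on the tool from outside, world axes, zero at the start; "ft_torque": the same for the moment, N m; "grip_width": opening from 0.0 (shut) to 1.0 (fully open).
Only numpy, scipy, OpenCV 4.12 (cv2) and the standard library are available. Lean on these libraries where they do the work, as an engineer would, in place of code of your own. Each camera call takes 0.05 s, during which the arm holds its last target.

## Task

The blue-capped tube on the tube rotator is due on the shaker. Turn the rotator's disc until the blue-capped tube lies in the middle of the loading slot, pointing straight out of it, then lift the tube out of its sprung clips and press it gently into the free pair of clips on the shaker's platform until it has snapped fully home. Leave the other tubes in their clips and everything else where it is.

Things in the scene. Friction and masses are not known exactly. Their poses are not given: they have to be found in the camera images.
- rotator: tube rotator, a fixed machine: white drip tray 310 x 310 mm, motor box, flat level disc on top and a clear splash guard over it. Origin on the bench under the disc's axis; x and y along the tray's sides, z up, the front (loading slot) is the -x side. The guard is a flat roof 310 x 310 mm on four corner posts, 155 mm (underside) to 159 mm (top) above the bench, open only at the slot
- slot (a point): middle of the loading slot at the guard's top face, 159 mm above the bench; axes as the rotator. The slot is a rectangular, orange-edged cut-out, 170 mm wide (y) and 125 mm deep (x), open to the front, running from the roof's front edge to 30 mm short of the disc's axis. Only here can tubes be reached and taken out
- disc (a joint): turn of the rotator's disc in rad, 0 at the start of every run, growing anticlockwise seen from above, no end stops. Gear drag of about 0.16 N m holds it wherever it is left, but after a quick push it coasts on by some degrees
- disc_axis (a point): point on the disc's axis 127 mm above the bench, the height of the axes of the tubes on it; turns with the disc, -x points along the blue-capped tube. Grey disc, radius 135 mm, its top 103 mm above the bench. Five places 72 degrees apart hold one tube each, lying radially, cap outward, tube middles 94 mm from the axis. Black hub dome in the middle, radius 28, height 17 mm
- rib (a point): top middle of one of the disc's five light grey ribs, 96 mm from the axis and 133 mm above the bench; moves with the disc. The ribs stand radially half way between the tubes, 36 degrees from each, 6 mm thick, 30 mm high, 60 to 132 mm off the axis. Shut fingers let down beside a rib, to some 6 mm above the disc, can push it round; there are about 40 mm between rib and tube
- disc_clips (a point): where the blue-capped tube's middle lies in the disc's clips, 24 mm above the disc's top; moves with the disc. Every place has two white sprung clips 10 mm wide, 28 mm either side of the tube's middle (46 mm free between them for fingers), with arms that hook over the tube's widest point and flared lips up to 48 mm above the disc. Tubes go in and out straight up or down, with 6 to 15 N
- blue_tube: the wanted tube: pale culture tube with a blue screw cap and a blue band round its middle, lying level. 110 mm long, body 28 mm in diameter with a round bottom, cap 34 mm in diameter and 16 mm long, 40 to 85 g. Origin on its axis, 54 mm from the round bottom and 56 mm from the cap's end; x along the axis towards the cap
- red_tube: tube like the wanted one but with a red cap, in the disc's clips; it stays there. Same origin and axes
- yellow_tube: tube like the wanted one but with a yellow cap, in the disc's clips; it stays there. Same origin and axes
- green_tube: tube like the wanted one but with a green cap, in the disc's clips; it stays there. Same origin and axes
- white_tube: tube like the wanted one but with a white cap, in the disc's clips; it stays there. Same origin and axes
- free_clip (a point): the shaker's free pair of clips: where the tube's middle lies once snapped home, 136 mm above the bench and 24 mm above the platform's top; x along the tube's axis (cap at either end), z up; moves with the platform. Clips like those of the disc: 28 mm either side of the middle, lips to 24 mm above this point. Until it snaps, the tube rests on the arms some 20 mm above this point
- platform (a joint): how far the shaker's platform (grey, 150 x 190 mm, on springs) has sunk, m, 0 to 0.020. It starts to sink under about 4 N and gives 2 mm for each newton more, down to its stop at about 14 N: the clips sink away under the tube before they snap over it, then the platform springs back up
- orange_tube: tube like the wanted one but with an orange cap, snapped into the shaker's other pair of clips, 90 mm to the -y side of the free one; it stays there
- shaker: the shaker's case, a fixed machine 190 x 210 mm, 70 mm high, with the platform on springs above it. Origin on the bench under its middle; x along the clipped tubes' axes, z up; the free clips are over y = +45 mm, the orange-capped tube over y = -45 mm
- cup: red plastic cup, 90 mm across and 115 mm high; origin under its middle; bystander
- beaker: glass beaker, 72 mm across and 95 mm high; origin under its middle; bystander
- wash_bottle: white bottle with a red cap, 66 mm across and 170 mm high; origin under its middle; bystander
- marker: black marker pen, 130 mm long, lying on the bench; bystander
Mind the look-alikes: they are no part of the job. What is shaped like the yellow_tube but brown is not meant.

How it is judged:
On the way, in this order (a step that is already met when the one before it is completed fails the run):
1. the disc is turned so that the blue-capped tube, still in its clips, lies in the middle of the loading slot (its middle within 25 mm of the slot's centre line, about 15 degrees of turn) (y of blue_tube in the frame of rotator between -0.025 and 0.025 m and x of blue_tube in the frame of rotator below -0.07 m and z of blue_tube in the frame of disc_axis below 0.006 m), for 0.2 s.
2. the blue-capped tube is lifted clear of the rotator's clips (z of blue_tube in the frame of disc_axis above 0.04 m), for 0.1 s.
At the end, for the whole second after the job is handed in: The blue-capped tube is snapped home in the shaker's free clips: within 4 mm in height and sideways, 10 mm along, 0.08 rad in line (cap either end), released, at rest. The disc is at rest; the other tubes still lie in their clips (within 6 mm in height, 12 mm along) (x of blue_tube in the frame of free_clip between -0.01 and 0.01 m and y of blue_tube in the frame of free_clip between -0.004 and 0.004 m and z of blue_tube in the frame of free_clip between -0.004 and 0.004 m and angle between the x axis of blue_tube and the x axis of free_clip, either way round below 0.08 rad and linear speed of blue_tube below 0.02 m/s and velocity of joint disc between -0.05 and 0.05 rad/s and z of red_tube in the frame of disc_axis between -0.006 and 0.006 m and horizontal distance between red_tube and disc_axis between 0.082 and 0.106 m and z of yellow_tube in the frame of disc_axis between -0.006 and 0.006 m and horizontal distance between yellow_tube and disc_axis between 0.082 and 0.106 m and z of green_tube in the frame of disc_axis between -0.006 and 0.006 m and horizontal distance between green_tube and disc_axis between 0.082 and 0.106 m and z of white_tube in the frame of disc_axis between -0.006 and 0.006 m and horizontal distance between white_tube and disc_axis between 0.082 and 0.106 m and z of orange_tube in the frame of free_clip between -0.006 and 0.006 m and x of orange_tube in the frame of free_clip between -0.012 and 0.012 m); the robot touches nothing.
It fails at once if another tube is knocked or pulled out of its clips (z of any of red_tube, yellow_tube, green_tube, white_tube in the frame of disc_axis above 0.01 m or z of orange_tube in the frame of free_clip above 0.01 m).
It fails at once if a bystander (cup, beaker, wash bottle, marker) is shoved by more than 40 mm or tipped over (distance of any of cup, beaker, wash_bottle, marker from where it was at the start of the episode above 0.04 m or angle between any of cup, beaker, wash_bottle's own z axis and vertical above 0.35 rad).
It fails at once if the tube is rammed onto the shaker with more than 45 N (contact force between blue_tube and shaker above 45 N).
It also fails if it takes over 72 s, if anything falls off the work surface, if the arm or the gripper's body presses on something with over 40 N, if the wrist force passes 120 N, or if a joint passes its speed limit or range.

## Working session

There is one attempt and no reset: what is moved stays moved. The work goes in short steps, Python scripts to look and compute and a tool call to move; the robot and the scene stay as the last step left them, time stands still between calls to the robot, and variables do not carry over. Pictures are saved under pics/ and viewed, and the job is handed in when it is done.

Besides the shell and the picture viewer there is one more tool, called after "Call:" in YAML: its name, and indented under it one key for each argument. send_rows: Moves the arm, as the interface text tells. Its arguments: {"type":"object","properties":{"commands":{"type":"string"},"fingers":{"type":"number"},"squeeze":{"type":"number"}},"required":["commands"]}

```bash
mkdir -p pics; cat > h.py <<'E'
import numpy as np, cv2
from scipy.spatial.transform import Rotation as Ro
from bench import r
def cam(n):
    s=r.get_state(); c=r.camera(n)
    K=np.array(c["camera_matrix"])
    if n=="wrist":
        M=np.array(c["mount"]); T=np.eye(4); T[:3,:3]=Ro.from_euler("xyz",s["tcp_rot"]).as_matrix() if len(np.ravel(s["tcp_rot"]))==3 else np.array(s["tcp_rot"]); T[:3,3]=s["position"]
        W=T@M
    else:
        W=np.eye(4); R=np.array(c["R"]); W[:3,:3]=R.T; W[:3,3]=-R.T@np.array(c["t"])
    return c["color"],c["z_map"],K,W
def pts(z,K,W):
    v,u=np.mgrid[:z.shape[0],:z.shape[1]]
    P=np.stack([(u-K[0,2])/K[0,0]*z,(v-K[1,2])/K[1,1]*z,z],-1)
    return P@W[:3,:3].T+W[:3,3]
def ray(u,v,h,K,W):
    d=W[:3,:3]@np.array([(u-K[0,2])/K[0,0],(v-K[1,2])/K[1,1],1]); return W[:3,3]+d*(h-W[2,3])/d[2]
E
python3 - <<'E'
from h import *
s=r.get_state()
for k in s: print(k,np.round(s[k],3))
for n in("scene","top","wrist"):
    c,z,K,W=cam(n); cv2.imwrite(f"pics/{n}0.png",c); np.savez(f"{n}0.npz",c=c,z=z,K=K,W=W); print(n,K[0,0],np.round(W,3).tolist())
E
```

```text
time 0.0
q [ 1.083  0.32   1.566 -0.     1.257 -0.02 ]
joint_vel [ 0.002  0.    -0.001 -0.002 -0.001 -0.001]
tau [-2.0000e-03 -4.1246e+01 -2.3198e+01  7.2000e-02  4.6000e-02 -0.0000e+00]
position [0.259 0.513 0.291]
tcp_rot [-1.573  0.    -0.468]
wrist_force [ 0.266 -0.003 -0.148]
ft_torque [-0.017  0.007 -0.034]
grip_width 1.003
scene 531.5703361896979 [[-0.831, 0.387, -0.399, 1.093], [0.556, 0.557, -0.617, 0.843], [-0.016, -0.735, -0.678, 1.063], [0.0, 0.0, 0.0, 1.0]]
top 484.74381949783776 [[0.028, -0.997, 0.075, 0.429], [-1.0, -0.027, 0.006, -0.021], [-0.004, -0.076, -0.997, 1.511], [0.0, 0.0, 0.0, 1.0]]
wrist 323.037032342807 [[0.45, 0.864, 0.227, 0.195], [0.893, -0.435, -0.117, 0.544], [-0.002, 0.256, -0.967, 0.383], [0.0, 0.0, 0.0, 1.0]]
```

```bash
ls . pics
```

```text
.:
h.py
pics
scene0.npz
top0.npz
wrist0.npz

pics:
scene0.png
top0.png
wrist0.png
```

View pics/scene0.png

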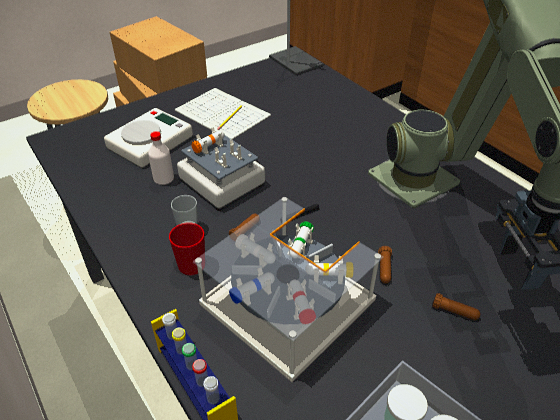

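View pics/top0.png

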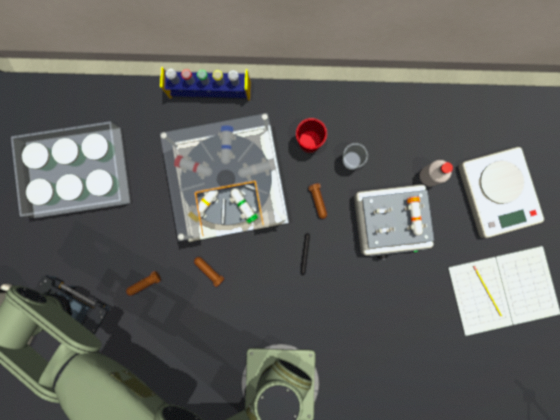

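View pics/wrist0.png

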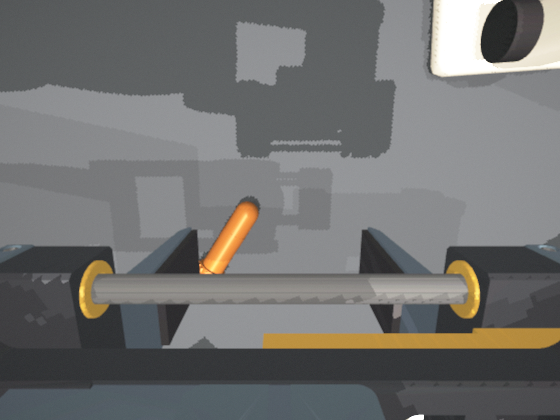

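```bash
python3 - <<'E'
from h import *
d=np.load("top0.npz"); c=d["c"]
a=cv2.resize(c[105:250,155:295],None,fx=5,fy=5,interpolation=cv2.INTER_CUBIC)[:600*2]
cv2.imwrite("pics/zr.png",cv2.resize(c[108:248,155:295],(600,600),interpolation=cv2.INTER_CUBIC))
cv2.imwrite("pics/zs.png",cv2.resize(c[175:265,345:445],(660,594),interpolation=cv2.INTER_CUBIC))
E
```

```text
(no output)
```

View pics/zr.png

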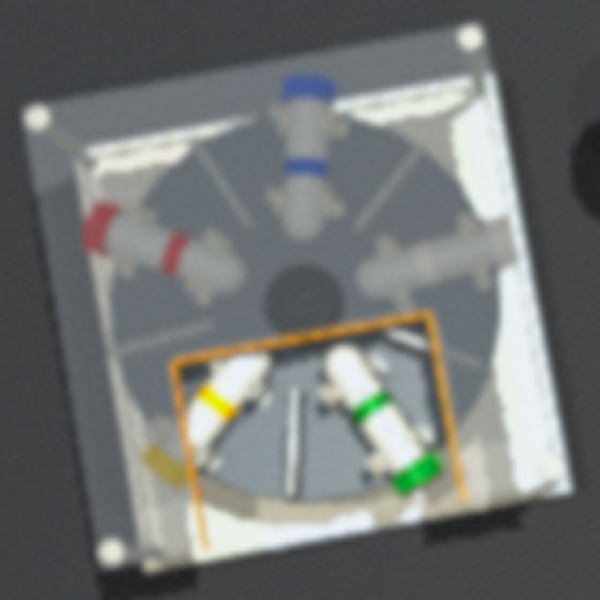

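View pics/zs.png

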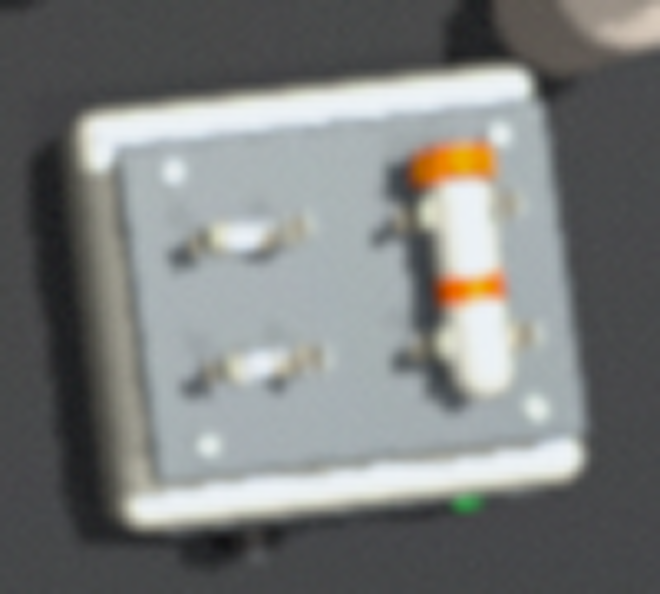

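```bash
cat >> h.py <<'E'
def hsv(c): return cv2.cvtColor(c,cv2.COLOR_BGR2HSV)
E
python3 - <<'E'
from h import *
d=np.load("top0.npz"); c,K,W,z=d["c"],d["K"],d["W"],d["z"]
H=hsv(c)
def f(x,y): return 155+(x+.5)*140/600-.5,108+(y+.5)*140/600-.5
for n,(x,y) in dict(LT=(174,360),RT=(433,314),LB=(205,548),RB=(463,500)).items(): print(n,np.round(ray(*f(x,y),.159,K,W),4))
for n,(x,y) in dict(p1=(37,117),p2=(470,38),p3=(111,551)).items(): print(n,np.round(ray(*f(x,y),.159,K,W),4))
print("hub",np.round(ray(*f(304,300),.112,K,W),4))
print("blueband",ray(*f(306,166),.140,K,W),"cap",ray(*f(308,88),.144,K,W))
print("greenband",ray(*f(372,407),.141,K,W),"yellow",ray(*f(218,402),.141,K,W))
print("redband",ray(*f(175,255),.141,K,W))
print("rib",ray(*f(298,388),.133,K,W),ray(*f(293,492),.133,K,W))
def g(x,y): return 345+(x+.5)*100/660-.5,175+(y+.5)*90/594-.5
for n,p,h in (("clipA",(246,237),.12),("clipB",(262,365),.12),("oband",(475,289),.15),("ocap",(453,165),.153),("obot",(485,385),.136)): print(n,np.round(ray(*g(*p),h,K,W),4))
for p in((175,172),(208,445),(537,408),(499,135)): print("screw",np.round(ray(*g(*p),.113,K,W),4))
# plat corners
for p in((120,150),(545,102),(588,438),(158,480)): print("pc",np.round(ray(*g(*p),.112,K,W),4))
P=pts(z,K,W)
for n,(x,y) in dict(hub=(304,300),disc=(250,450),green=(372,420),roof=(60,200)).items():
    u,v=map(int,np.round(f(x,y))); print(n,P[v,u])
u,v=map(int,np.round(g(330,430))); print("plat",P[v,u])
E
```

```text
LT [0.562  0.2502 0.159 ]
RT [0.5969 0.0817 0.159 ]
LB [0.4398 0.2248 0.159 ]
RB [0.4756 0.0581 0.159 ]
p1 [0.7207 0.3476 0.159 ]
p2 [0.7814 0.0632 0.159 ]
p3 [0.4362 0.2859 0.159 ]
hub [0.6099 0.1731 0.112 ]
blueband [0.69645649 0.17126467 0.14      ] cap [0.74844001 0.17134756 0.144     ]
greenband [0.53608838 0.12136659 0.141     ] yellow [0.53660793 0.22346675 0.141     ]
redband [0.63396572 0.25611234 0.141     ]
rib [0.54805498 0.17195574 0.133     ] [0.47870183 0.17265149 0.133     ]
clipA [ 0.5261 -0.2807  0.12  ]
clipB [ 0.4706 -0.2884  0.12  ]
oband [ 0.5045 -0.3727  0.15  ]
ocap [ 0.5569 -0.3622  0.153 ]
obot [ 0.4642 -0.3809  0.136 ]
screw [ 0.5542 -0.2506  0.113 ]
screw [ 0.4353 -0.2667  0.113 ]
screw [ 0.4554 -0.4096  0.113 ]
screw [ 0.5744 -0.3922  0.113 ]
pc [ 0.5633 -0.2265  0.112 ]
pc [ 0.5896 -0.4126  0.112 ]
pc [ 0.443  -0.4322  0.112 ]
pc [ 0.4195 -0.2454  0.112 ]
hub [0.60264438 0.16512734 0.15994686]
disc [0.50638114 0.20697378 0.10310248]
green [0.52629344 0.12213281 0.14169997]
roof [0.66684807 0.32915596 0.15738433]
plat [ 0.44260056 -0.32135253  0.11096083]
```

```bash
cat >> h.py <<'E'
AX=np.array([.609,.173]); YR=.207
def pose():
    s=r.get_state(); return np.array(s["position"]),Ro.from_euler("xyz",s["tcp_rot"])
def rows(tg):
    """targets (x,y,z,yaw) TCP -> rows"""
    p,R=pose(); o=[]
    for x,y,z,w in tg:
        t=R.inv().apply(np.array([x,y,z])-p)*1000
        v=(R.inv()*Ro.from_euler("xyz",[-np.pi/2,0,w])).as_rotvec(degrees=True)
        o.append(" ".join(f"{a:.1f}" for a in list(t)+list(v)))
    print("; ".join(o))
def fp(phi,z,rad=.094):
    f=np.radians(phi); a=np.pi-f+YR
    return (AX[0]+rad*np.cos(a),AX[1]+rad*np.sin(a),z,YR-f-np.pi)
E
python3 -c "
from h import *
print(fp(-2,.29)); rows([fp(-2,.29),fp(-2,.22)])"
```

```text
(np.float64(0.5177369971148422), np.float64(0.15048191161790858), 0.29, np.float64(-2.8996860685499066))
394.3 1.9 -207.0 0.0 139.3 0.1; 394.3 71.9 -206.9 0.0 139.3 0.1
```

Call:
send_rows:
  commands: "394 0 -207 0 139.3 0; 394 0 -207 0 139.3 0; 394 0 -207 0 139.3 0; 394 0 -207 0 139.3 0; 394 0 -207 0 139.3 0; 394 0 -207 0 139.3 0; 394 0 -207 0 139.3 0; 394 0 -207 0 139.3 0; 394 0 -207 0 139.3 0; 394 0 -207 0 139.3 0; 394 0 -207 0 139.3 0; 394 0 -207 0 139.3 0; 394 0 -207 0 139.3 0; 394 0 -207 0 139.3 0; 394 2 -207 0 139.3 0; 394 2 -207 0 139.3 0"
  fingers: 0

```text
time: 2.15
position: [0.5173, 0.1505, 0.2896]
tcp_rot: [-1.57, -0.001, -2.898]
wrist_force: [-0.1, -0.2, -0.1]
grip_width: 0.009
```

```bash
python3 - <<'E'
from h import *
s=r.get_state(); print(s["time"],np.round(s["position"],4),np.round(s["tcp_rot"],3),np.round(s["q"],3),s["grip_width"])
c,z,K,W=cam("wrist"); cv2.imwrite("pics/w1.png",c); np.savez("w1.npz",c=c,z=z,K=K,W=W)
c,z,K,W=cam("top"); cv2.imwrite("pics/t1.png",cv2.resize(c[90:270,120:330],(700,600),interpolation=cv2.INTER_CUBIC))
E
```

```text
2.15 [0.5173 0.1505 0.2896] [-1.570e+00 -1.000e-03 -2.898e+00] [ 2.620e-01  2.650e-01  1.650e+00 -1.000e-03  1.228e+00  1.589e+00] 0.009045468070306291
```

View pics/w1.png

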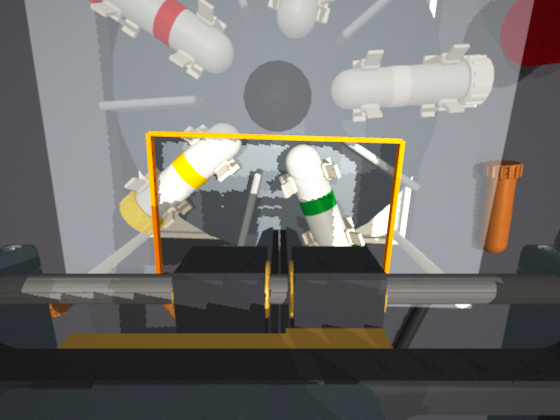

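View pics/t1.png

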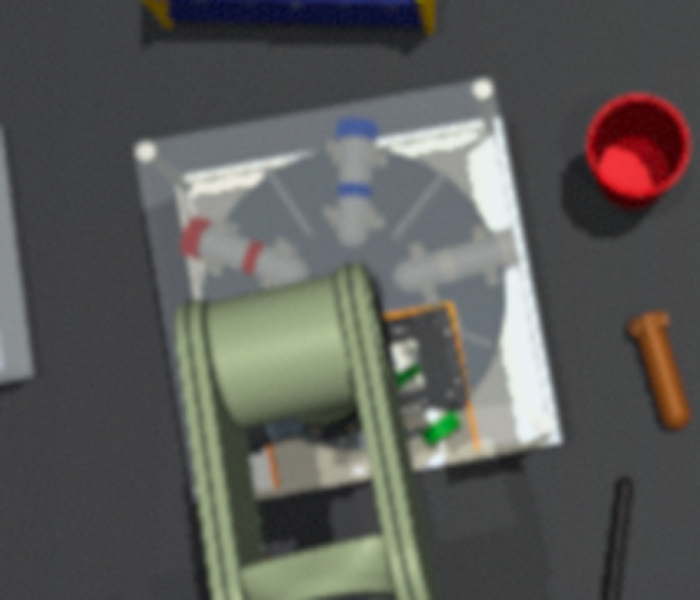

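```bash
python3 - <<'E'
from h import *
d=np.load("w1.npz"); K,W=d["K"],d["W"]
a=ray(151,135,.159,K,W); b=ray(400,142,.159,K,W); print(a,b,np.hypot(*(a-b)[:2]), "yaw",np.arctan2((a-b)[1],(a-b)[0])-np.pi/2)
m=(a+b)/2; print("axis by slot",m[:2]+.03*np.array([np.cos(YR),np.sin(YR)]))
print("hub",ray(278,97,.112,K,W))
p=ray(258,172,.133,K,W);q=ray(242,242,.133,K,W)
for t in (p,q): print("rib",t, 'phi',180-np.degrees(np.arctan2(t[1]-AX[1],t[0]-AX[0])-YR)%360)
for n,t in(("g",ray(318,203,.141,K,W)),("y",ray(190,168,.141,K,W))): print(n,t,180-np.degrees(np.arctan2(t[1]-AX[1],t[0]-AX[0])-YR)%360)
rows([fp(-2,.187)])
E
```

```text
[0.55972021 0.2480194  0.159     ] [0.59575946 0.08480146 0.159     ] 0.16714940808316722 yaw 0.21731749294460112
axis by slot [0.6070994  0.17257618]
hub [0.60732865 0.17240164 0.112     ]
rib [0.5489671  0.17370764 0.133     ] phi 12.53556887199747
rib [0.49012451 0.17342027 0.133     ] phi 12.062786940229529
g [0.53814386 0.12366166 0.141     ] -22.989924563414405
y [0.5408544  0.22310831 0.141     ] 48.187734955273754
-0.3 102.8 0.0 -0.1 0.1 0.1
```

Call:
send_rows:
  commands: "0 50 0 0 0 0; 0 90 0 0 0 0; 0 101 0 0 0 0; 0 102 0 0 0 0; 0 102 0 0 0 0"

```text
time: 2.88
position: [0.5184, 0.1507, 0.1894]
tcp_rot: [-1.57, 0.002, -2.898]
wrist_force: [0.5, -0.7, 0.3]
grip_width: 0.001
```

```bash
sed -i 's/^AX=.*/AX=np.array([.608,.1727]); YR=.209/' h.py; python3 -c "
from h import *
print(r.get_state()['wrist_force'])
rows([fp(f,.187) for f in (0,2,4,7,10,13,16,19,22,25,28,31,33,35,36.5,37.5,38)])"
```

```text
[ 0.48110592 -0.65245737  0.30596958]
1.7 2.4 -3.0 -0.0 2.0 -0.1; 1.5 2.4 -6.2 -0.0 4.0 -0.1; 1.2 2.4 -9.5 -0.0 6.0 -0.1; 0.6 2.4 -14.4 -0.0 9.0 -0.1; -0.3 2.4 -19.2 -0.0 12.0 -0.1; -1.4 2.4 -24.0 -0.0 15.0 -0.1; -2.8 2.4 -28.7 -0.0 18.0 -0.1; -4.5 2.4 -33.4 -0.0 21.0 -0.1; -6.4 2.4 -37.9 -0.0 24.0 -0.1; -8.5 2.4 -42.4 -0.0 27.0 -0.1; -10.8 2.4 -46.7 -0.0 30.0 -0.1; -13.4 2.4 -50.9 -0.0 33.0 -0.1; -15.2 2.4 -53.6 -0.0 35.0 -0.1; -17.2 2.4 -56.3 -0.0 37.0 -0.1; -18.7 2.4 -58.2 -0.0 38.5 -0.1; -19.7 2.4 -59.5 -0.0 39.5 -0.1; -20.2 2.4 -60.1 -0.0 40.0 -0.1
```

Call:
send_rows:
  commands: "1.7 2 -3 0 2 0; 1.5 2 -6.2 0 4 0; 1.2 2 -9.5 0 6 0; 0.6 2 -14.4 0 9 0; -0.3 2 -19.2 0 12 0; -1.4 2 -24 0 15 0; -2.8 2 -28.7 0 18 0; -4.5 2 -33.4 0 21 0; -6.4 2 -37.9 0 24 0; -8.5 2 -42.4 0 27 0; -10.8 2 -46.7 0 30 0; -13.4 2 -50.9 0 33 0; -15.2 2 -53.6 0 35 0; -17.2 2 -56.3 0 37 0; -18.7 2 -58.2 0 38.5 0; -19.7 2 -59.5 0 39.5 0; -20.2 2 -60.1 0 40 0; -20.2 2 -60.1 0 40 0"

```text
time: 5.12
position: [0.5238, 0.2139, 0.1875]
tcp_rot: [-1.572, 0.003, 2.687]
wrist_force: [-1.0, -0.8, 0.9]
grip_width: 0.003
```

```bash
python3 -c "
from h import *
print(r.get_state()['wrist_force'])
p=pose()[0];print(p, 180-np.degrees(np.arctan2(*(p[:2]-AX)[::-1])-YR)%360)
rows([fp(37,.187,.094),fp(37,.187),fp(37,.25),fp(37,.27)]);c,z,K,W=cam('wrist'); cv2.imwrite('pics/w2.png',c); np.savez('w2.npz',c=c,z=z,K=K,W=W)"
```

```text
[-0.99221592 -0.80513054  0.89276194]
[0.52376493 0.21391329 0.18754023] 38.04571448733617
0.2 0.5 1.7 0.1 -1.0 -0.2; 0.2 0.5 1.7 0.1 -1.0 -0.2; 0.0 -62.5 1.6 0.1 -1.0 -0.2; -0.0 -82.5 1.6 0.1 -1.0 -0.2
```

View pics/w2.png

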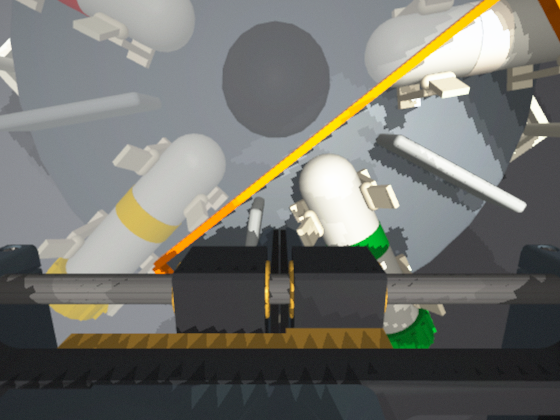

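```bash
python3 -c "
from h import *
d=np.load('w2.npz');K,W=d['K'],d['W']
for u,v in((398,142),(521,206)):
  t=ray(u,v,.133,K,W); print(t,180-np.degrees(np.arctan2(t[1]-AX[1],t[0]-AX[0])-YR)%360)
"
```

```text
[0.55843546 0.1368879  0.133     ] -23.87460305793209
[0.50593604 0.09577525 0.133     ] -25.030210462794287
```

Call:
send_rows:
  commands: "0 0 2.5 0 -1 0; 0 -50 2.5 0 -1 0; 0 -82 2.5 0 -1 0; 0 -82 2.5 0 -1 0"

```text
time: 5.68
position: [0.5237, 0.2123, 0.2722]
tcp_rot: [-1.577, 0.007, 2.705]
wrist_force: [-0.5, -0.0, 0.2]
grip_width: 0.004
```

```bash
python3 -c "
from h import *
rows([fp(-38.5,.268),fp(-38.5,.22),fp(-38.5,.187)])"
```

```text
-69.5 4.1 91.2 0.0 -75.5 -0.6; -69.2 52.1 91.5 0.0 -75.5 -0.6; -69.0 85.1 91.7 0.0 -75.5 -0.6
```

Call:
send_rows:
  commands: "-70 0 91 0 -75.5 -0.6; -70 0 91 0 -75.5 -0.6; -70 0 91 0 -75.5 -0.6; -70 0 91 0 -75.5 -0.6; -70 0 91 0 -75.5 -0.6; -70 0 91 0 -75.5 -0.6; -70 0 91 0 -75.5 -0.6; -69.5 0 91 0 -75.5 -0.6; -69.5 0 91 0 -75.5 -0.6; -69.5 0 91.2 0 -75.5 -0.6"

```text
time: 6.92
position: [0.548, 0.1002, 0.2718]
tcp_rot: [-1.572, -0.0, -2.262]
wrist_force: [-1.0, 0.2, 0.7]
grip_width: 0.005
```

```bash
python3 -c "
from h import *
c,z,K,W=cam('wrist'); cv2.imwrite('pics/w3.png',c)
p=pose()[0];print(p, 180-np.degrees(np.arctan2(*(p[:2]-AX)[::-1])-YR)%360,np.hypot(*(p[:2]-AX)))
rows([fp(-38.5,.268),fp(-38.5,.22),fp(-38.5,.187)])"
```

```text
[0.54806297 0.10020263 0.27190846] -38.44302359010575 0.09406548936381004
-0.1 3.9 0.1 0.0 -0.1 0.0; -0.1 51.9 0.1 0.0 -0.1 0.0; -0.1 84.9 0.1 0.0 -0.1 0.0
```

View pics/w3.png

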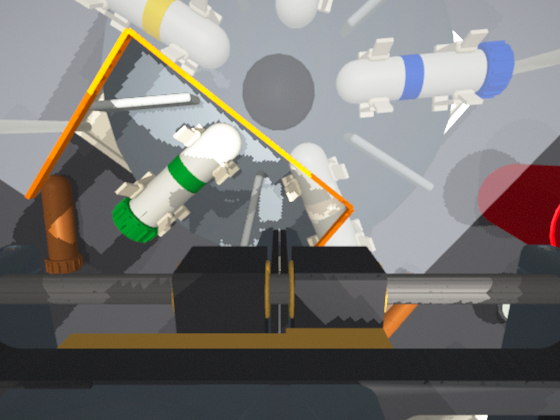

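```bash
python3 -c "
from h import *
c,z,K,W=cam('wrist')
a=ray(350,209,.159,K,W); b=ray(319,245,.159,K,W)
p,R=pose(); 
for q in (a,b): print(q, R.inv().apply(q-p)*1000)
d=np.array([np.cos(YR),np.sin(YR)]);n=np.array([-d[1],d[0]]); print((a[:2]-AX)@d,(a[:2]-AX)@n,(b[:2]-AX)@n)
"
```

```text
[0.59547314 0.08414786 0.159     ] [-17.77387033 113.00306399  46.7942089 ]
[0.5645307  0.07723796 0.159     ] [  7.26064687 113.00999428  27.34031123]
-0.030627216205103426 -0.08402605041271116 -0.08436559526605651
```

Call:
send_rows:
  commands: "0 40 0 0 0 0; 0 75 0 0 0 0; 0 84 0 0 0 0; 0 84 0 0 0 0"

```text
time: 7.52
position: [0.5483, 0.1003, 0.1882]
tcp_rot: [-1.571, 0.0, -2.262]
wrist_force: [-0.1, 0.3, 0.8]
grip_width: 0.003
```

```bash
python3 -c "
from h import *
print(r.get_state()['wrist_force'],pose()[0])
rows([fp(f,.187) for f in list(range(-36,-30,2))+list(range(-30,31,4))])"
```

```text
[-0.06394978  0.25806411  0.8385541 ] [0.54832876 0.10027195 0.18820863]
0.1 1.2 -4.2 0.0 2.5 -0.0; -0.1 1.2 -7.4 0.0 4.5 -0.0; -0.4 1.2 -10.7 0.0 6.5 -0.0; -0.9 1.2 -14.0 0.0 8.5 -0.0; -2.1 1.2 -20.4 0.0 12.5 0.0; -3.7 1.2 -26.8 0.0 16.5 0.0; -5.8 1.2 -33.0 0.0 20.5 0.0; -8.3 1.2 -39.1 0.0 24.5 0.0; -11.2 1.2 -44.9 0.0 28.5 0.0; -14.5 1.2 -50.6 0.0 32.5 0.0; -18.2 1.2 -56.0 0.0 36.5 0.0; -22.3 1.2 -61.1 0.0 40.5 0.0; -26.7 1.2 -66.0 0.0 44.5 0.0; -31.5 1.2 -70.5 0.0 48.5 0.0; -36.6 1.3 -74.7 0.0 52.5 0.0; -41.9 1.3 -78.5 0.0 56.5 0.0; -47.5 1.3 -81.9 0.0 60.5 0.0; -53.3 1.3 -85.0 0.0 64.5 0.0; -59.3 1.3 -87.6 0.0 68.5 0.0
```

Call:
send_rows:
  commands: "0 1 -4.2 0 2.5 0; 0 1 -7.4 0 4.5 0; -0.4 1 -10.7 0 6.5 0; -0.9 1 -14 0 8.5 0; -2.1 1 -20.4 0 12.5 0; -3.7 1 -26.8 0 16.5 0; -5.8 1 -33 0 20.5 0; -8.3 1 -39.1 0 24.5 0; -11.2 1 -44.9 0 28.5 0; -14.5 1 -50.6 0 32.5 0; -18.2 1 -56 0 36.5 0; -22.3 1 -61.1 0 40.5 0; -26.7 1 -66 0 44.5 0; -31.5 1 -70.5 0 48.5 0; -36.6 1 -74.7 0 52.5 0; -41.9 1 -78.5 0 56.5 0; -47.5 1 -81.9 0 60.5 0; -53.3 1 -85 0 64.5 0; -59.3 1 -87.6 0 68.5 0"

```text
time: 9.9
position: [0.5184, 0.2018, 0.1889]
tcp_rot: [-1.571, -0.0, 2.824]
wrist_force: [-3.5, -2.6, 0.4]
grip_width: 0.008
```

```bash
python3 -c "
from h import *
print(r.get_state()['wrist_force'],pose()[0])
rows([fp(f,.187) for f in (33,35,36.5,37.5,38,38)]+[fp(37,.187),fp(37,.24),fp(37,.27)])"
```

```text
[-3.47351889 -2.57821758  0.36293983] [0.51838093 0.20179184 0.18892935]
-0.3 1.9 -5.0 0.0 2.8 0.0; -0.6 1.9 -8.3 0.0 4.8 0.0; -0.8 1.9 -10.7 0.0 6.3 0.0; -1.0 1.9 -12.3 0.0 7.3 0.0; -1.1 1.9 -13.2 0.0 7.8 0.0; -1.1 1.9 -13.2 0.0 7.8 0.0; -0.9 1.9 -11.5 0.0 6.8 0.0; -0.9 -51.1 -11.5 0.0 6.8 0.0; -0.9 -81.1 -11.5 0.0 6.8 0.0
```

Call:
send_rows:
  commands: "-0.3 1 -5 0 2.8 0; -0.6 1 -8.3 0 4.8 0; -0.8 1 -10.7 0 6.3 0; -1 1 -12.3 0 7.3 0; -1 1 -13.2 0 7.8 0; -1 1 -13.2 0 7.8 0; -1 1 -11 0 6.8 0; -1 -50 -11 0 6.8 0; -1 -82 -11 0 6.8 0; -1 -82 -11 0 6.8 0"

```text
time: 11.15
position: [0.5242, 0.2124, 0.2737]
tcp_rot: [-1.576, 0.005, 2.705]
wrist_force: [0.9, 0.5, -0.3]
grip_width: 0.004
```

```bash
python3 -c "
from h import *
c,z,K,W=cam('wrist'); cv2.imwrite('pics/w4.png',c);np.savez('w4.npz',c=c,z=z,K=K,W=W)
rows([fp(-38.5,.268)])"
```

```text
-69.9 3.6 90.9 0.1 -75.5 -0.2
```

View pics/w4.png

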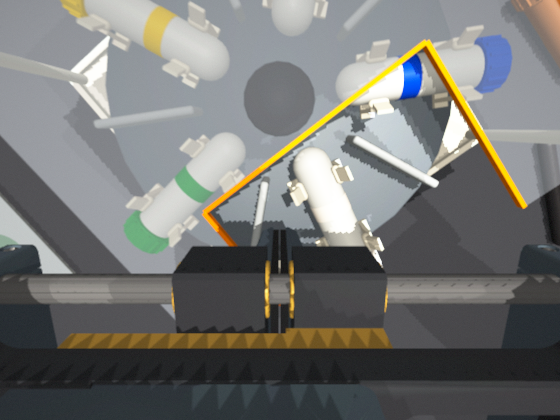

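```bash
python3 -c "
from h import *
d=np.load('w4.npz');K,W=d['K'],d['W']
for u,v in((357,141),(436,185)):
  t=ray(u,v,.133,K,W); print(t,180-np.degrees(np.arctan2(t[1]-AX[1],t[0]-AX[0])-YR)%360)
"
```

```text
[0.55708497 0.13591957 0.133     ] -23.869096668298
[0.50377127 0.09539934 0.133     ] -24.587456490182547
```

Call:
send_rows:
  commands: "-70 0 91 0 -75.5 0; -70 0 91 0 -75.5 0; -70 0 91 0 -75.5 0; -70 0 91 0 -75.5 0; -70 0 91 0 -75.5 0; -70 0 91 0 -75.5 0; -70 0 91 0 -75.5 0; -70 0 91 0 -75.5 0; -70 0 91 0 -75.5 0; -70 2 91 0 -75.5 0"

```text
time: 12.45
position: [0.5482, 0.1, 0.2693]
tcp_rot: [-1.57, 0.002, -2.262]
wrist_force: [-0.1, -0.6, 0.3]
grip_width: 0.002
```

```bash
python3 -c "
from h import *
rows([fp(-38.5,.187)])
p=pose()[0];print(p, 180-np.degrees(np.arctan2(*(p[:2]-AX)[::-1])-YR)%360,np.hypot(*(p[:2]-AX)))
c,z,K,W=cam('wrist'); cv2.imwrite('pics/w5.png',c);np.savez('w5.npz',c=c,z=z,K=K,W=W)
"
```

```text
0.0 82.3 -0.2 -0.0 -0.1 -0.1
[0.54818772 0.09999015 0.26926205] -38.58392037528546 0.09415004624056562
```

View pics/w5.png

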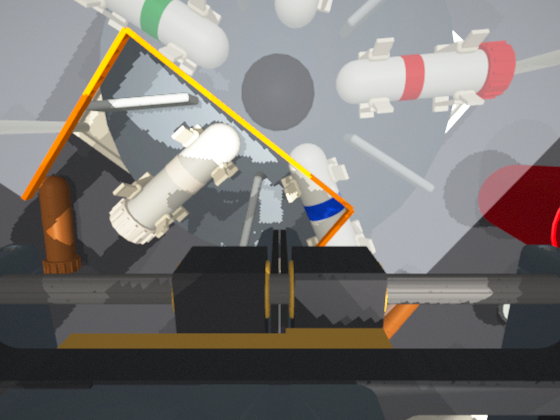

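Call:
send_rows:
  commands: "0 40 0 0 0 0; 0 73 0 0 0 0; 0 81 0 0 0 0; 0 81 0 0 0 0"

```text
time: 13.0
position: [0.5485, 0.1001, 0.1882]
tcp_rot: [-1.57, 0.002, -2.262]
wrist_force: [0.7, 1.2, 0.7]
grip_width: 0.007
```

```bash
python3 -c "
from h import *
print(r.get_state()['wrist_force'],pose()[0])
rows([fp(f,.187) for f in list(range(-36,-30,2))+list(range(-30,19,4))+[20,22,23.5,24.5]])"
```

```text
[0.70762631 1.16650652 0.69772782] [0.54845828 0.10011885 0.1882371 ]
0.0 1.2 -4.4 -0.0 2.4 -0.1; -0.2 1.2 -7.6 -0.0 4.4 -0.1; -0.5 1.2 -10.9 -0.0 6.4 -0.1; -0.9 1.2 -14.2 -0.0 8.4 -0.1; -2.1 1.2 -20.6 -0.0 12.4 -0.1; -3.7 1.2 -27.0 -0.0 16.4 -0.1; -5.8 1.2 -33.2 -0.0 20.4 -0.1; -8.3 1.2 -39.3 -0.0 24.4 -0.1; -11.2 1.2 -45.1 0.0 28.4 -0.1; -14.5 1.2 -50.8 0.0 32.4 -0.1; -18.3 1.2 -56.2 0.0 36.4 -0.1; -22.3 1.3 -61.3 0.0 40.4 -0.1; -26.8 1.3 -66.2 0.0 44.4 -0.1; -31.5 1.3 -70.7 0.0 48.4 -0.1; -36.6 1.3 -74.9 0.0 52.4 -0.1; -41.9 1.3 -78.7 0.0 56.4 -0.1; -44.7 1.3 -80.5 0.0 58.4 -0.1; -47.5 1.3 -82.1 0.0 60.4 -0.1; -49.7 1.3 -83.3 0.0 61.9 -0.1; -51.1 1.3 -84.1 0.0 62.9 -0.1
```

Call:
send_rows:
  commands: "0 1 -4.4 0 2.4 0; -0.2 1 -7.6 0 4.4 0; -0.5 1 -10.9 0 6.4 0; -0.9 1 -14.2 0 8.4 0; -2.1 1 -20.6 0 12.4 0; -3.7 1 -27 0 16.4 0; -5.8 1 -33.2 0 20.4 0; -8.3 1 -39.3 0 24.4 0; -11.2 1 -45.1 0 28.4 0; -14.5 1 -50.8 0 32.4 0; -18.3 1 -56.2 0 36.4 0; -22.3 1 -61.3 0 40.4 0; -26.8 1 -66.2 0 44.4 0; -31.5 1 -70.7 0 48.4 0; -36.6 1 -74.9 0 52.4 0; -41.9 1 -78.7 0 56.4 0; -44.7 1 -80.5 0 58.4 0; -47.5 1 -82.1 0 60.4 0; -49.7 1 -83.3 0 61.9 0; -51.1 1 -84.1 0 62.9 0"

```text
time: 15.5
position: [0.5166, 0.1932, 0.1884]
tcp_rot: [-1.573, 0.003, 2.923]
wrist_force: [-1.5, -3.1, 1.5]
grip_width: 0.002
```

```bash
python3 -c "
from h import *
print(r.get_state()['wrist_force'],pose()[0])
c,z,K,W=cam('wrist'); cv2.imwrite('pics/w6.png',c);np.savez('w6.npz',c=c,z=z,K=K,W=W)
rows([fp(f,.187) for f in (25,26,26.5)]+[fp(25,.187),fp(25,.24),fp(25,.27)])
"
```

```text
[-1.50677998 -3.12603342  1.4592007 ] [0.5165914  0.19317269 0.18835799]
0.4 1.2 -0.4 0.1 0.5 -0.2; 0.3 1.2 -2.1 0.1 1.5 -0.2; 0.3 1.2 -2.9 0.1 2.0 -0.2; 0.4 1.2 -0.4 0.1 0.5 -0.2; 0.2 -51.8 -0.6 0.1 0.5 -0.2; 0.1 -81.8 -0.7 0.1 0.5 -0.2
```

View pics/w6.png

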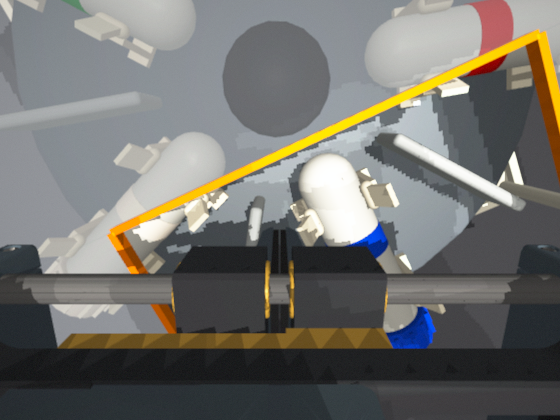

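```bash
python3 -c "
from h import *
d=np.load('w6.npz');K,W=d['K'],d['W']
for n,u,v,h in(('rib',398,142,.133),('rib',519,204,.133),('band',373,241,.141),('cap',410,328,.141)):
  t=ray(u,v,h,K,W); print(n,t,180-np.degrees(np.arctan2(t[1]-AX[1],t[0]-AX[0])-YR)%360)
"
```

```text
rib [0.5679366  0.12626918 0.133     ] -37.23551700950267
rib [0.52748396 0.07466089 0.133     ] -38.63013490826117
band [0.52736201 0.1456664  0.141     ] -6.558726849062083
cap [0.47863271 0.13448842 0.141     ] -4.480889443182832
```

Call:
send_rows:
  commands: "0.4 1 -0.6 0 0.5 0; 0.3 1 -2.1 0 1.5 0; 0.3 1 -3 0 2 0; 0.3 1 -3.3 0 2 0; 0.3 1 -3.3 0 2 0; 0.3 0 -1 0 1 0; 0.3 -50 -1 0 0.5 0; 0.3 -82 -1 0 0.5 0; 0.3 -100 -1 0 0.5 0"

```text
time: 16.68
position: [0.5167, 0.1947, 0.2901]
tcp_rot: [-1.576, 0.005, 2.915]
wrist_force: [-0.7, -0.3, 0.3]
grip_width: 0.003
```

```bash
python3 -c "
from h import *
print(r.get_state()['wrist_force'],pose()[0])
rows([fp(-5,.29,.09)])
"
```

```text
[-0.70357386 -0.30442084  0.25299646] [0.51670414 0.19465065 0.2901304 ]
-15.9 -0.0 45.8 0.2 -30.0 -0.4
```

```bash
python3 -c "
from h import *
rows([fp(0,.29)])
"
```

```text
-8.7 -0.0 40.5 0.2 -25.0 -0.4
```

Call:
send_rows:
  commands: "-8.7 0 40.5 0.2 -25 -0.4; -8.7 0 40.5 0.2 -25 -0.4; -8.7 0 40.5 0.2 -25 -0.4; -8.7 0 40.5 0.2 -25 -0.4; -8.7 0 40.5 0.2 -25 -0.4"
  fingers: 0.55

```text
time: 17.3
position: [0.516, 0.1534, 0.2899]
tcp_rot: [-1.571, -0.001, -2.933]
wrist_force: [-0.8, 0.1, -1.0]
grip_width: 0.523
```

```bash
python3 -c "
from h import *
s=r.get_state();print(s['position'],s['tcp_rot'],s['grip_width'])
c,z,K,W=cam('wrist'); cv2.imwrite('pics/w7.png',c);np.savez('w7.npz',c=c,z=z,K=K,W=W)
"
```

```text
[0.51601111 0.15338035 0.28987274] [-1.57140154e+00 -6.68874478e-04 -2.93279229e+00] 0.5232312728153974
```

View pics/w7.png

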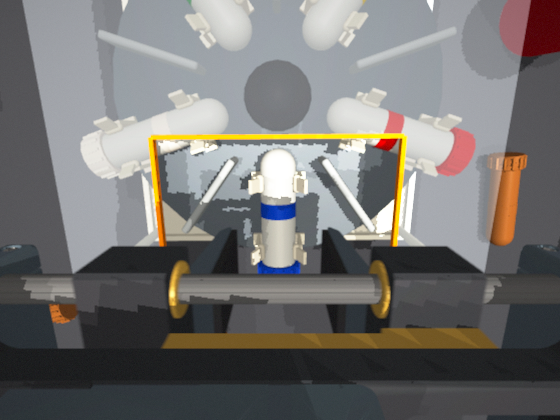

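```bash
python3 -c "
from h import *
d=np.load('w7.npz');K,W,c=d['K'],d['W'],d['c']
H=hsv(c); m=cv2.inRange(H,(105,120,60),(130,255,255)); m[230:]=0; m[:190]=0
M=cv2.moments(m,True); u,v=M['m10']/M['m00'],M['m01']/M['m00']; print(u,v)
p,R=pose(); t=ray(u,v,.139,K,W); print(t,R.inv().apply(t-p)*1000,180-np.degrees(np.arctan2(t[1]-AX[1],t[0]-AX[0])-YR)%360)
for u,v,h in((278,160,.134),(279,265,.141)): t=ray(u,v,h,K,W); print(R.inv().apply(t-p)*1000)
rows([fp(0,.187)])
"
```

```text
277.9817444219067 211.4685598377282
[0.52249416 0.15443138 0.139     ] [ -6.63517035 150.87966706   0.41371962] -0.08530291732481032
[-45.79323467 155.85397398   0.41906997]
[ 37.4115154  148.90809006   1.2349102 ]
-0.0 102.9 0.3 0.0 -0.0 0.0
```

Call:
send_rows:
  commands: "0 45 0.6 0 0 0; 0 85 0.6 0 0 0; 0 100 0.6 0 0 0; 0 103 0.6 0 0 0; 0 103 0.6 0 0 0"

```text
time: 17.98
position: [0.5169, 0.1531, 0.1881]
tcp_rot: [-1.572, 0.002, -2.933]
wrist_force: [1.1, 0.3, 1.0]
grip_width: 0.547
```

Call:
send_rows:
  commands: "0 0.5 0 0 0 0; 0 0.5 0 0 0 0; 0 0.5 0 0 0 0; 0 0.5 0 0 0 0; 0 0.5 0 0 0 0; 0 0.5 0 0 0 0"
  fingers: 0
  squeeze: 40

```text
time: 18.73
position: [0.5172, 0.1534, 0.1882]
tcp_rot: [-1.572, 0.003, -2.933]
wrist_force: [-1.9, 1.5, 4.9]
grip_width: 0.299
```

Call:
send_rows:
  commands: "0 -6 0 0 0 0; 0 -12 0 0 0 0; 0 -18 0 0 0 0; 0 -25 0 0 0 0; 0 -35 0 0 0 0; 0 -50 0 0 0 0; 0 -65 0 0 0 0; 0 -85 0 0 0 0; 0 -102 0 0 0 0; 0 -102 0 0 0 0"

```text
time: 19.98
position: [0.5176, 0.1534, 0.2923]
tcp_rot: [-1.572, 0.007, -2.933]
wrist_force: [0.2, 0.2, -1.5]
grip_width: 0.299
```

```bash
python3 -c "
from h import *
s=r.get_state();print(s['position'],s['tcp_rot'],s['grip_width'],s['wrist_force'])
c,z,K,W=cam('wrist'); cv2.imwrite('pics/w8.png',c);np.savez('w8.npz',c=c,z=z,K=K,W=W)
rows([(.498,-.285,.30,.136-np.pi)])
"
```

```text
[0.5176217  0.15336777 0.292301  ] [-1.57217761  0.00717457 -2.93282755] 0.29949138047393414 [ 0.17078886  0.22214091 -1.48450163]
109.5 -10.0 424.7 0.1 4.2 -0.3
```

View pics/w8.png

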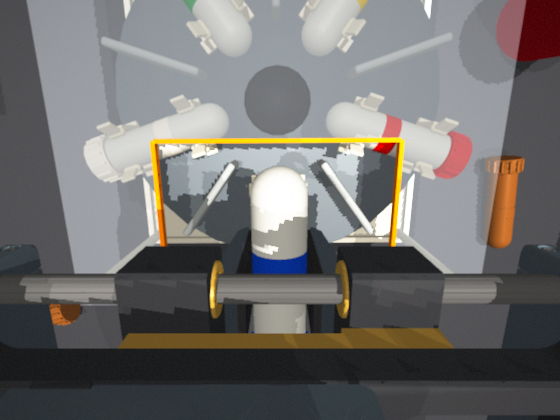

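```bash
python3 -c "
from h import *
d=np.load('w8.npz');K,W,c=d['K'],d['W'],d['c']
p,R=pose(); h=p[2]-.06
for n,u,v,dz in(('band',279,262,.013),('tip',279,168,.006)):
  t=ray(u,v,h+dz,K,W); print(n,R.inv().apply(t-p)*1000)
"
```

```text
band [-10.05315434  47.0461363    1.06328672]
tip [-53.01192454  54.2465037    1.03331754]
```

Call:
send_rows:
  commands: "10 -8 40 0 0.5 0; 25 -10 100 0 1 0; 40 -10 160 0 1.5 0; 55 -10 220 0 2 0; 70 -10 280 0 2.5 0; 85 -10 330 0 3 0; 95 -10 370 0 3.5 0; 103 -10 400 0 4 0; 108 -10 418 0 4.2 0; 109.5 -10 424.7 0 4.2 0; 109.5 -10 424.7 0 4.2 0; 109.5 -10 424.7 0 4.2 0"

```text
time: 21.52
position: [0.4981, -0.284, 0.3001]
tcp_rot: [-1.573, 0.005, -3.005]
wrist_force: [-0.1, 0.0, -1.5]
grip_width: 0.3
```

```bash
python3 -c "
from h import *
s=r.get_state();print(s['position'],s['tcp_rot'],s['grip_width'],s['wrist_force'],s['q'])
c,z,K,W=cam('wrist'); cv2.imwrite('pics/w9.png',c);np.savez('w9.npz',c=c,z=z,K=K,W=W)
"
```

```text
[ 0.49806708 -0.28396153  0.3000797 ] [-1.57287249  0.00457119 -3.00491759] 0.3002430611788768 [-0.14618699  0.04286736 -1.5262909 ] [-0.54023636  0.31130462  1.55670527  0.00469049  1.27132305  0.89250145]
```

View pics/w9.png

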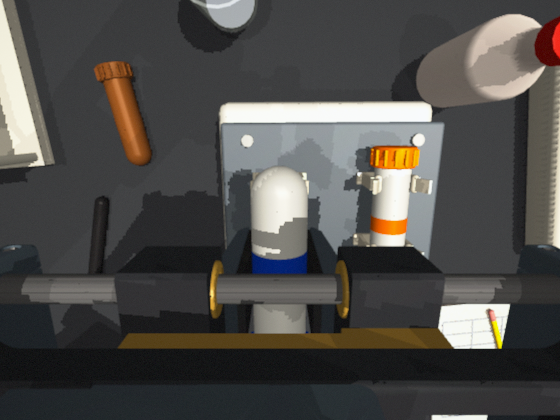

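```bash
python3 -c "
from h import *
d=np.load('w9.npz');K,W,c=d['K'],d['W'],d['c']
cv2.imwrite('pics/w9z.png',cv2.resize(c[90:270,200:460],(780,540),interpolation=cv2.INTER_CUBIC))
p,R=pose()
for n,u,v,h in(('s1',247,141,.113),('s2',418,140,.113),('c1',222,124,.112),('c2',443,124,.112),('ob',389,227,.15),('oc',396,150,.1515)):
  t=ray(u,v,h,K,W); print(n,t,R.inv().apply(t-p)*1000)
"
```

```text
s1 [ 0.55343235 -0.24991366  0.113     ] [-58.61683213 187.44892769 -25.84719043]
s2 [ 0.57404782 -0.39271635  0.113     ] [-59.57273661 187.18304546 118.43247092]
c1 [ 0.56434137 -0.22752549  0.112     ] [-72.47124074 188.55171141 -46.53719863]
c2 [ 0.58970055 -0.41065494  0.112     ] [-72.62916978 188.20608672 138.33935055]
ob [ 0.50514641 -0.37089921  0.15      ] [  5.53966085 149.93997347  87.35642252]
oc [ 0.56401099 -0.36232655  0.1515    ] [-53.95032806 148.7156907   86.88601352]
```

View pics/w9z.png

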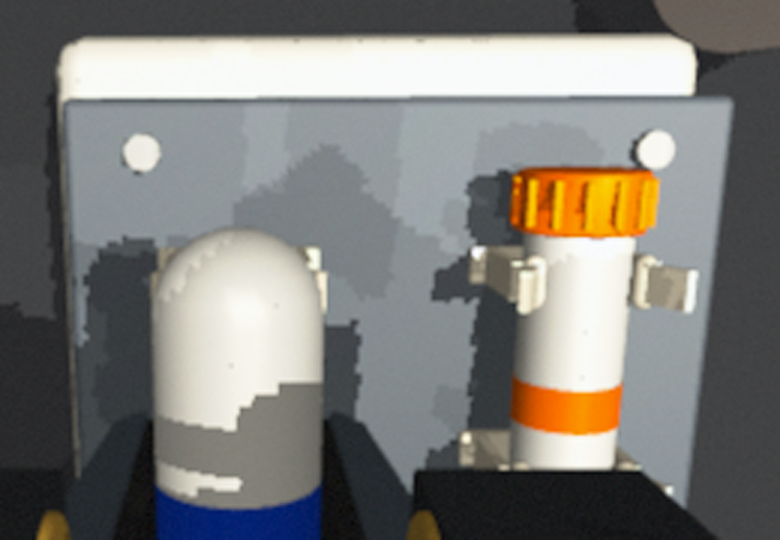

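Call:
send_rows:
  commands: "1 25 0.3 0 0 0; 1 50 0.3 0 0 0; 1 68 0.3 0 0 0; 1 76 0.3 0 0 0; 1 78 0.3 0 0 0; 1 78 0.3 0 0 0"

```text
time: 22.32
position: [0.4978, -0.2843, 0.2228]
tcp_rot: [-1.572, 0.006, -3.005]
wrist_force: [-0.8, 0.0, -0.4]
grip_width: 0.298
```

```bash
python3 -c "
from h import *
s=r.get_state();print(s['position'],s['tcp_rot'],s['grip_width'],s['wrist_force'])
c,z,K,W=cam('scene'); cv2.imwrite('pics/s10.png',cv2.resize(c[90:240,120:320],(800,600),interpolation=cv2.INTER_CUBIC))
c,z,K,W=cam('wrist'); cv2.imwrite('pics/w10.png',c);np.savez('w10.npz',c=c,z=z,K=K,W=W)
"
```

```text
[ 0.49783633 -0.2842744   0.22281568] [-1.57186514  0.00568882 -3.00464495] 0.29819003830337565 [-0.76285504  0.0228507  -0.36587826]
```

View pics/s10.png

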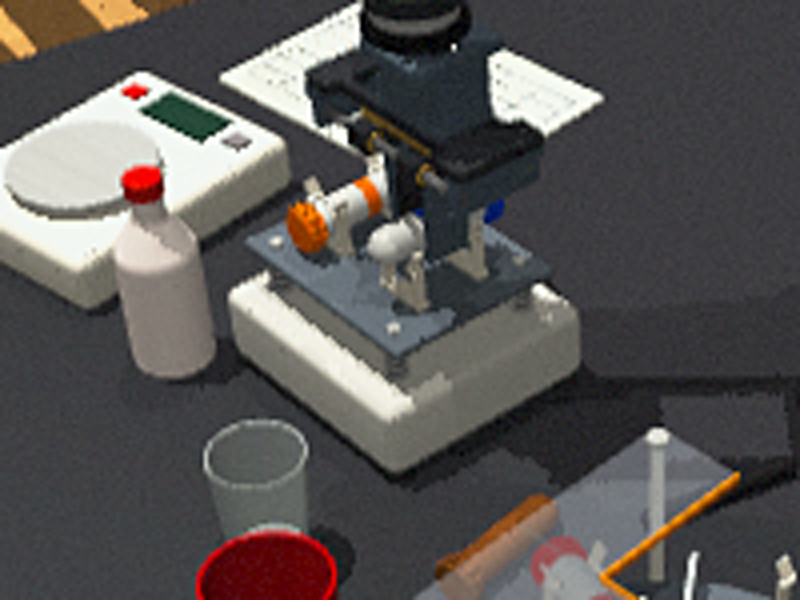

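View pics/w10.png

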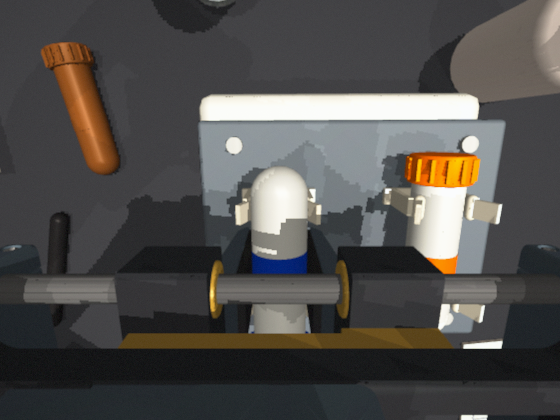

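Call:
send_rows:
  commands: "0.2 3 0 0 0 0; 0.2 6 0 0 0 0; 0.2 9 0 0 0 0; 0.2 12 0 0 0 0; 0.2 15 0 0 0 0; 0.2 18 0 0 0 0"

```text
time: 23.18
position: [0.4979, -0.2842, 0.2057]
tcp_rot: [-1.571, 0.007, -3.005]
wrist_force: [-1.9, 1.8, 8.5]
grip_width: 0.301
```

Call:
send_rows:
  commands: "0 2 0 0 0 0; 0 4 0 0 0 0; 0 6 0 0 0 0; 0 8 0 0 0 0; 0 10 0 0 0 0"

```text
time: 23.8
position: [0.4981, -0.2843, 0.1973]
tcp_rot: [-1.57, 0.008, -3.005]
wrist_force: [-1.6, 2.5, 10.6]
grip_width: 0.297
```

Call:
send_rows:
  commands: "0 2 0 0 0 0; 0 4 0 0 0 0; 0 6 0 0 0 0; 0 8 0 0 0 0"

```text
time: 24.3
position: [0.4987, -0.2844, 0.1907]
tcp_rot: [-1.569, 0.01, -3.005]
wrist_force: [-0.9, 1.8, 26.2]
grip_width: 0.301
```

```bash
python3 -c "
from h import *
s=r.get_state();print(s['position'],s['wrist_force'],s['ft_torque'])
c,z,K,W=cam('scene'); cv2.imwrite('pics/s11.png',cv2.resize(c[90:240,120:320],(800,600),interpolation=cv2.INTER_CUBIC))
c,z,K,W=cam('wrist'); cv2.imwrite('pics/w11.png',c);np.savez('w11.npz',c=c,z=z,K=K,W=W)
"
```

```text
[ 0.49871199 -0.28437388  0.19067619] [-0.86202145  1.77839936 26.15721631] [0.27414993 0.34135131 0.14083608]
```

View pics/s11.png

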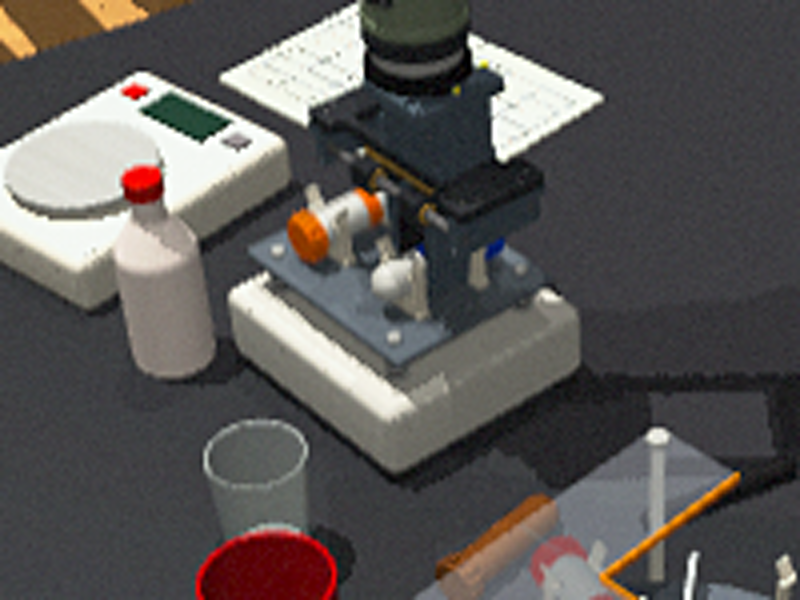

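View pics/w11.png

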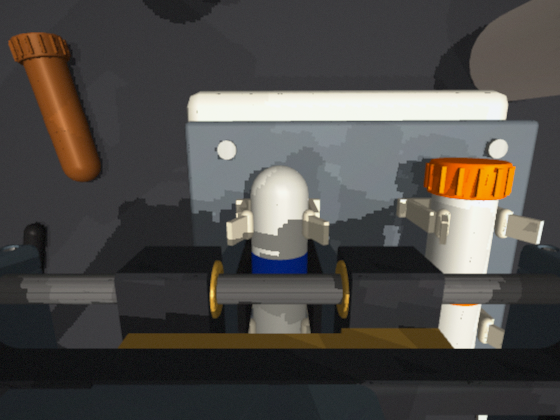

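```bash
python3 -c "
from h import *
for f in ('w10','w11'):
  d=np.load(f+'.npz');K,W,z=d['K'],d['W'],d['z']
  P=pts(z,K,W); 
  for n,(u,v) in dict(plat=(340,150),plat2=(360,190),tube=(279,215),oc=(455,225)).items(): print(f,n,np.round(np.median(P[v-3:v+4,u-3:u+4].reshape(-1,3),0),4))
s=r.get_state();print(s['time'],s['position'],s['wrist_force'])
"
```

```text
w10 plat [ 0.5598 -0.315   0.111 ]
w10 plat2 [ 0.5367 -0.3324  0.111 ]
w10 tube [ 0.5301 -0.281   0.1745]
w10 oc [ 0.5305 -0.3769  0.1477]
w11 plat [ 0.5619 -0.3102  0.1056]
w11 plat2 [ 0.542  -0.3251  0.1056]
w11 tube [ 0.5312 -0.281   0.143 ]
w11 oc [ 0.5371 -0.3618  0.1403]
24.4 [ 0.49859063 -0.28430483  0.19014622] [-1.18860883  1.49189551  4.81317898]
```

Call:
send_rows:
  commands: "0 -2 0 0 0 0; 0 -4 0 0 0 0; 0 -5 0 0 0 0; 0 -5 0 0 0 0"

```text
time: 24.9
position: [0.4986, -0.2843, 0.1951]
tcp_rot: [-1.57, 0.01, -3.005]
wrist_force: [-1.1, 1.6, 2.8]
grip_width: 0.302
```

Call:
send_rows:
  commands: "0 0 0 0 0 0; 0 0 0 0 0 0; 0 0 0 0 0 0; 0 0 0 0 0 0"
  fingers: 0.5

```text
time: 25.4
position: [0.4986, -0.2843, 0.1949]
tcp_rot: [-1.57, 0.009, -3.005]
wrist_force: [0.8, 0.0, 0.4]
grip_width: 0.502
```

```bash
python3 -c "
from h import *
c,z,K,W=cam('wrist'); cv2.imwrite('pics/w12.png',c)
P=pts(z,K,W)
for n,(u,v) in dict(plat=(340,150),plat2=(360,190),tube=(279,215)).items(): print(n,np.round(np.median(P[v-3:v+4,u-3:u+4].reshape(-1,3),0),4))
s=r.get_state();print(s['time'],s['position'],s['wrist_force'],s['grip_width'])
"
```

```text
plat [ 0.5618 -0.3101  0.1109]
plat2 [ 0.5419 -0.3249  0.1111]
tube [ 0.5316 -0.2809  0.1487]
25.45 [ 0.49858292 -0.28434721  0.19496297] [-0.24315146 -0.57116703 -0.0273767 ] 0.5000703098360083
```

View pics/w12.png

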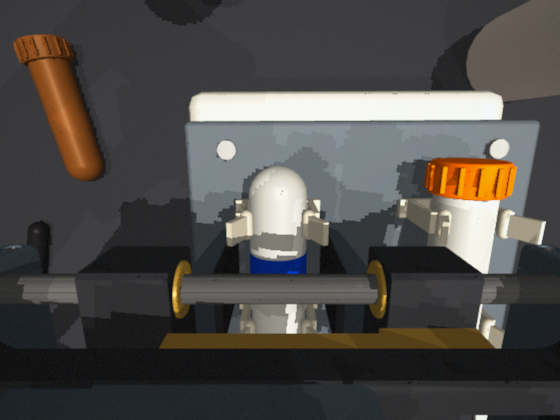

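Call:
send_rows:
  commands: "0 -15 0 0 0 0; 0 -45 0 0 0 0; 0 -90 0 0 0 0; 30 -130 -40 0 0 0; 60 -150 -90 0 0 0; 80 -150 -130 0 0 0; 80 -150 -150 0 0 0; 80 -150 -150 0 0 0; 80 -150 -150 0 0 0"

```text
time: 26.58
position: [0.3978, -0.1472, 0.3446]
tcp_rot: [-1.569, 0.011, -3.005]
wrist_force: [0.2, -0.3, 0.2]
grip_width: 0.501
```

```bash
python3 -c "
from h import *
c,z,K,W=cam('wrist'); cv2.imwrite('pics/w13.png',c)
c,z,K,W=cam('top'); cv2.imwrite('pics/t13.png',cv2.resize(c[90:270,150:450],(800,480),interpolation=cv2.INTER_CUBIC));np.savez('t13.npz',c=c,z=z,K=K,W=W)
c,z,K,W=cam('scene'); cv2.imwrite('pics/s13.png',cv2.resize(c[90:390,120:460],(680,600),interpolation=cv2.INTER_CUBIC))
s=r.get_state();print(s['time'],s['position'],s['wrist_force'],s['grip_width'])
"
```

```text
26.725 [ 0.39779056 -0.14739789  0.34396816] [ 0.94998447  0.13148699 -0.32665055] 0.5021985228849314
```

View pics/t13.png

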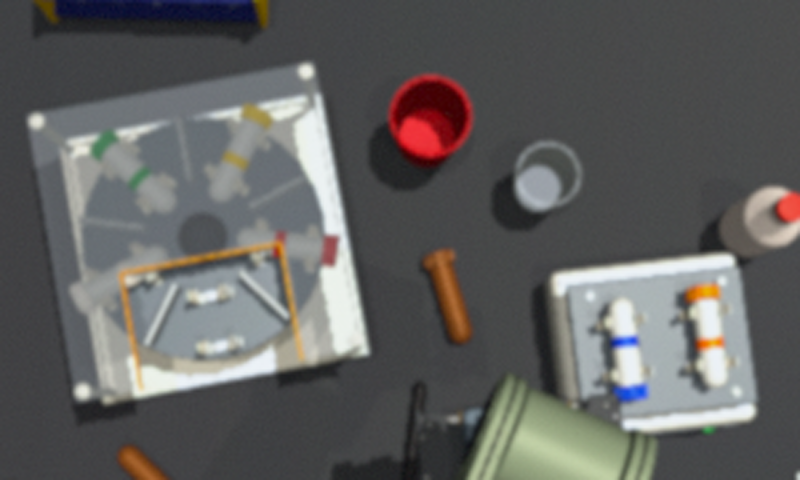

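View pics/s13.png

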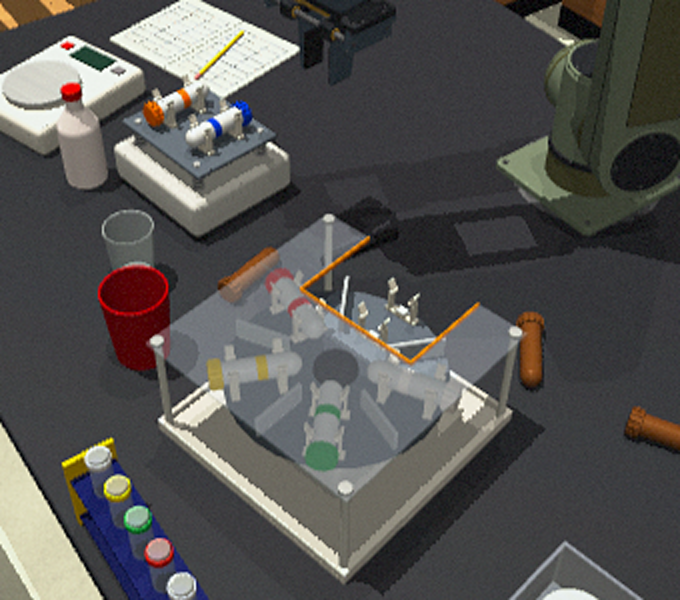

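View pics/w13.png

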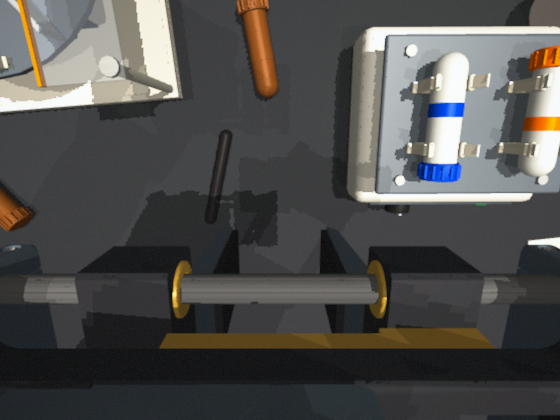

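```bash
python3 -c "
from h import *
c,z,K,W=cam('wrist');P=pts(z,K,W)
H=hsv(c);m=cv2.inRange(H,(105,120,60),(130,255,255))
n,l,st,ce=cv2.connectedComponentsWithStats(m)
for i in range(1,n):
  if st[i,4]>60: print('blue',st[i],ray(*ce[i],.138,K,W))
d=np.array([np.cos(.136),np.sin(.136)])
for nm,q in (('tip',(455,53)),('capend',(438,180))):
  t=ray(*q,.136,K,W); print(nm,t,(t[:2]-[.498,-.285])@d)
for u,v in((452,75),(444,130),(441,150)):
  print(np.round(P[v-2:v+3,u-6:u+7,2].max(),4))
# clips
for u,v in((427,83),(480,81),(421,149),(468,150)):
  t=P[v,u];print('clip',np.round(t,4))
"
```

```text
blue [428 102  37  15 495] [ 0.50485346 -0.28316303  0.138     ]
blue [417 161  46  21 757] [ 0.45001863 -0.2914149   0.138     ]
tip [ 0.5504461  -0.27963479  0.136     ] 0.052689251795895654
capend [ 0.44206831 -0.29320707  0.136     ] -0.056527954351587285
0.1503
0.1504
0.4362
clip [ 0.524  -0.2624  0.1346]
clip [ 0.528  -0.2977  0.153 ]
clip [ 0.4678 -0.2713  0.1341]
clip [ 0.4725 -0.3041  0.152 ]
```

```bash
python3 -c "
from bench import r
print(r.job_done())"
```

```text
the job is handed in; nothing more can be done
None
```

The blue-capped tube is snapped home in the shaker's free clips. I handed the job in at about 27 s of the 72 s allowed; no verdict is reported.

- **Turning:** three slow rib pushes turned the disc about 167° clockwise. The blue tube lay within about 0.1° of the slot's centre line, measured at its band.
- **Lifting and pressing in:** I gripped the tube between its clips, lifted it straight up through the slot and carried it over to the shaker. I pressed it in 2–3 mm at a time until it snapped.
- **Last checks:**
    - The tube is level, with its axis 136 mm above the bench.
    - It is about 1 mm off along its axis and in line to about 0.01 rad.
    - The platform had sprung back to its starting height.
    - The other four disc tubes and the orange one were still in their clips. The bystanders looked unmoved, and the gripper was well clear.
- **What disagreed:**
    - One wrist-force reading showed 26 N at the moment of the snap, falling to about 5 N straight after. It stayed below the 45 N limit on the force between tube and shaker.
    - The orange tube first seemed about 4 mm off sideways relative to the platform. That came from viewing its surface at a slant, and allowing for it brought the figures to within about 1 mm.

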